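Find the rocking ear of the fret-slotting jig and push its shim tight

TASK

The fret-slotting jig rocks on the bench: one of its four ears has come off its wooden shim. Press down on the ears with your fingertips until you find the one that dips, then push that ear's shim further in under it, from its thick end along the bench, until it is tight and all four shims carry the jig again. Do not lift anything, leave the three tight shims and the other things on the bench where they are, and do not jack the jig out of level.

Things in the scene. Friction and masses are not known exactly. Their poses are not given: they have to be found in the camera images.
- mount: black rubber mount fixed on the bench under the middle of the fret-slotting jig, 56 mm across, 17 tall; origin on the bench; its x, y are the jig's axes (at zero yaw x away from the robot, y to its left; turned at most 10 degrees). The jig is bolted down through it and cannot shift, only rock; the mount springs it back level when let go
- plate: grey cast base plate of the jig, 3 kg, 120 (x) by 260 (y) by 12 mm, an ear at each corner; on it rails, a fretboard blank (62 by 320 mm) and saw guides, topmost 63 mm above the bench. Origin mid-underside, 17.5 mm above the bench. Three ears are tight on their shims and give under 1 mm when pressed with 10 to 20 N; the slack one, over a gap of 4 mm, dips 3 to 4 mm under 5 to 8 N
- ear_nl (a point): middle of the flat top of the near left ear as the robot sees it, about 29.5 mm above the bench; the ear is a flat tab 46 mm long (y), reaching 25 mm either way in x, 12 mm thick, at 85 mm (x) and 105 mm (y) from the jig's middle; glued under its middle is a dark 14 x 14 mm packing block, sloped to match the shim
- ear_nr (a point): middle of the flat top of the near right ear as the robot sees it, about 29.5 mm above the bench; the ear is a flat tab 46 mm long (y), reaching 25 mm either way in x, 12 mm thick, at 85 mm (x) and 105 mm (y) from the jig's middle; glued under its middle is a dark 14 x 14 mm packing block, sloped to match the shim
- ear_fl (a point): middle of the flat top of the far left ear as the robot sees it, about 29.5 mm above the bench; the ear is a flat tab 46 mm long (y), reaching 25 mm either way in x, 12 mm thick, at 85 mm (x) and 105 mm (y) from the jig's middle; glued under its middle is a dark 14 x 14 mm packing block, sloped to match the shim
- ear_fr (a point): middle of the flat top of the far right ear as the robot sees it, about 29.5 mm above the bench; the ear is a flat tab 46 mm long (y), reaching 25 mm either way in x, 12 mm thick, at 85 mm (x) and 105 mm (y) from the jig's middle; glued under its middle is a dark 14 x 14 mm packing block, sloped to match the shim
- shim_a: one of four loose hardwood wedges, 90 to 106 mm long, 28 to 32 wide, 2 to 6 high at the tip, sloping up 1 in 6 to the tail; own +y points to the tip. Origin on its underside, 36 mm from the tip, at first below an ear; which ear varies. The slack one slides easily, and goes tight about 25 mm further in (+y): the push rises to 10 to 20 N and friction then holds it; over 30 N jacks the jig up
- shim_b: one of four loose hardwood wedges, 90 to 106 mm long, 28 to 32 wide, 2 to 6 high at the tip, sloping up 1 in 6 to the tail; own +y points to the tip. Origin on its underside, 36 mm from the tip, at first below an ear; which ear varies. The slack one slides easily, and goes tight about 25 mm further in (+y): the push rises to 10 to 20 N and friction then holds it; over 30 N jacks the jig up
- shim_c: one of four loose hardwood wedges, 90 to 106 mm long, 28 to 32 wide, 2 to 6 high at the tip, sloping up 1 in 6 to the tail; own +y points to the tip. Origin on its underside, 36 mm from the tip, at first below an ear; which ear varies. The slack one slides easily, and goes tight about 25 mm further in (+y): the push rises to 10 to 20 N and friction then holds it; over 30 N jacks the jig up
- shim_d: one of four loose hardwood wedges, 90 to 106 mm long, 28 to 32 wide, 2 to 6 high at the tip, sloping up 1 in 6 to the tail; own +y points to the tip. Origin on its underside, 36 mm from the tip, at first below an ear; which ear varies. The slack one slides easily, and goes tight about 25 mm further in (+y): the push rises to 10 to 20 N and friction then holds it; over 30 N jacks the jig up
- shim_a_tail (a point): bottom edge of the flat, upright thick end (tail) of shim_a, mid-width, on the bench; it faces the jig's -y (the robot's right), is 19 to 23 mm high and is where a fingertip pushes; at the start 31 to 47 mm out from the ear's edge, the bench behind it clear for 90 mm
- shim_b_tail (a point): bottom edge of the flat, upright thick end (tail) of shim_b, mid-width, on the bench; it faces the jig's -y (the robot's right), is 19 to 23 mm high and is where a fingertip pushes; at the start 31 to 47 mm out from the ear's edge, the bench behind it clear for 90 mm
- shim_c_tail (a point): bottom edge of the flat, upright thick end (tail) of shim_c, mid-width, on the bench; it faces the jig's -y (the robot's right), is 19 to 23 mm high and is where a fingertip pushes; at the start 31 to 47 mm out from the ear's edge, the bench behind it clear for 90 mm
- shim_d_tail (a point): bottom edge of the flat, upright thick end (tail) of shim_d, mid-width, on the bench; it faces the jig's -y (the robot's right), is 19 to 23 mm high and is where a fingertip pushes; at the start 31 to 47 mm out from the ear's edge, the bench behind it clear for 90 mm
- chisel: wood-handled chisel lying flat, 260 x 28 x 28 mm, on the robot's left; origin under the ferrule; to be left alone
- glue_bottle: white glue bottle, 56 mm across, 150 mm tall, standing on the robot's left; origin at its foot; to be left alone
- block_plane: small metal block plane, 160 x 50 x 56 mm, on the robot's right; origin under its sole; to be left alone
- mallet: wooden mallet lying on the robot's right, head 65 x 120 x 55 mm, handle 150 mm long; origin on the bench under the handle, near the head; to be left alone
- guitar_bridge: dark wood guitar bridge, 190 x 29 x 10 mm, lying flat on the bench off the jig's left end; origin under its middle; to be left alone
- cork_block: cork sanding block, 42 x 75 x 24 mm, lying on the bench just beyond the jig; origin under its middle; to be left alone
- screw_jar: small glass jar with a brass lid, 42 mm across, 45 mm tall, standing off the jig's right end, midway between the two right-hand shims; origin at its foot; to be left alone
There are look-alikes about, which are no part of the job. Leave any purple look-alike of the shim_d alone.

How it is judged:
By the outcome, as a careful person would: the job done as asked, in the order asked, and still so for the second after the job is handed in, with the robot touching nothing.
It also fails if it takes over 58 s, if anything falls off the work surface, if the arm or the gripper's body presses on something with over 40 N, if the wrist force passes 120 N, or if a joint passes its speed limit or range.

ROBOT

A 7-joint arm with a two-finger parallel gripper is mounted at the origin on the work surface. World frame = base frame: x ahead of the robot, y to its left, z up, the work surface at z = 0. Lengths are in mm, angles in rad, forces in N, time in s.
With the tool pointing down it reaches from about 425 to 1025 mm from the base axis. Payload 3.6 kg.
Tool frame: the origin (TCP) lies on the centre line of the jaws, within the pads' length; the fingertips stand 8 mm ahead of it and the grasp point (between the pads) lies 11 mm behind it; z points along the fingers, y is the line along which they close (so a half turn about z gives the same grasp; the last joint's range is limited). The gripper opens to 85 mm and grips with 20 to 120 N. Pads are 22 mm wide; open, the fingers measure 114 mm over their backs; the gripper's body (76 mm by 85 mm) begins 54 mm behind the grasp point. The pads swing forward as they close: fully open they stand 13 mm farther back than shut.
Start: joints at [-1.236, 0.591, 0.048, 1.609, -0.033, 0.943, -0.034], TCP at [301.436, 659.368, 239.302] pointing down, gripper open.
Joint ranges: [-2.69, 2.69], [-0.47, 2.24], [-1.27, 1.36], [0.19, 2.51], [-1.53, 4.68], [0.08, 2.07], [-3.09, 3.09]. Speed limits (rad/s): [2.57, 2.57, 3.14, 3.14, 3.14, 3.14, 3.14].

INTERFACE

Orientations are given as a rotation vector (axis times angle).
In Python, from rig import telemetry, vision, order gives the robot as it stands.
- The arm moves only by the tool apply_moves, never from a script. Its argument "commands" is a list that holds one entry, the list of rows, each a list of 7 numbers: the turn, a rotation vector about the tool's x, y, z in degrees, then the shift along the tool's x, y, z in mm, then the finger opening in mm, from 0 to 85.4. In form: [[[ax, ay, az, x, y, z, gripper], ...]]. A call has 1 to 12 rows; each row is the pose to reach, as a shift and turn from the pose commanded when the call began, along the tool's axes at that moment; what a row does not reach only later rows make up. A row lasts 1/12 s, in which the tool goes at most 41.7 mm and 7.16 degrees, less where a joint would pass 70% of its speed; a pose out of reach is approached as far as the arm can. A call with a gripper value outside its range is refused whole. The fingers move at their own pace and stop on an object; the grip force is fixed at half the most. Time passes only in rows, so rows that repeat a pose let the fingers close. It gives the time, the measured TCP pose, the force, the opening and the grip force at its end, in the units of the state.
- telemetry.get_state(): the state, without advancing time (a new reading comes with each control period).
- vision.read_camera(name): name is "scene" or "top" or "wrist"; returns a dict with "color" (480x640x3 uint8, red, green, blue), "fx", "fy", "cx", "cy" (pixels), "distortion" ([k1, k2, p1, p2, k3] as OpenCV has them; the pictures are not rectified), "origin" and "attitude" of the camera in the world. Camera axes: x right, y down, z forward; pixel columns grow to the right and rows downward; lengths in mm; the calibration is good to about 2 mm. A picture is of the moment at which its call begins. There is no depth.
- order.hand_in(): hands the job in; it is judged then, once.
The state is a dict: "t": time; "qpos": joint angles; "dq": joint speeds; "effort": joint torques, N m; "tcp_pos": TCP position; "tool_rot": TCP orientation; "ft_force": force on the tool from outside, world axes, zero at the start; "moment": the same for the moment, N m; "opening": opening from 0.0 (shut) to 1.0 (fully open); "grasp_force": force on a finger pad.
Only numpy, scipy, OpenCV 4.12 (cv2) and the standard library are available. Lean on these libraries where they do the work, as an engineer would, in place of code of your own. Each camera call takes 0.05 s, during which the arm holds its last target. There are 200 camera calls.

## Working session

There is one attempt and no reset: what is moved stays moved. The work goes in short steps, Python scripts to look and compute and a tool call to move; the robot and the scene stay as the last step left them, time stands still between calls to the robot, and variables do not carry over. Pictures are saved under pics/ and viewed, at most 10 in all, crops included, and the job is handed in when it is done.

Besides the shell and the picture viewer there is one more tool, called after "Emit:" by a JSON object that holds its "name" and its "arguments", one argument or row to a line. apply_moves: Moves the arm, as the interface text tells. Its arguments: {"type":"object","properties":{"commands":{"type":"array","items":{"type":"array","items":{"type":"array","items":{"type":"number"}}}}},"required":["commands"]}

```bash
mkdir -p pics
cat > h.py <<'E'
import numpy as np, cv2
from scipy.spatial.transform import Rotation as R
from rig import telemetry, vision, order
def att(c):
    a=np.array(c["attitude"],float)
    return a if a.shape==(3,3) else R.from_rotvec(a).as_matrix()
def ray(c,uv,z):
    K=np.array([[c["fx"],0,c["cx"]],[0,c["fy"],c["cy"]],[0,0,1.]])
    n=cv2.undistortPoints(np.array(uv,float).reshape(-1,1,2),K,np.array(c["distortion"],float)).reshape(-1,2)
    d=np.c_[n,np.ones(len(n))]@att(c).T; o=np.array(c["origin"],float)
    return o+d*((z-o[2])/d[:,2])[:,None]
def proj(c,P):
    K=np.array([[c["fx"],0,c["cx"]],[0,c["fy"],c["cy"]],[0,0,1.]])
    Rt=att(c).T; t=-Rt@np.array(c["origin"],float)
    return cv2.projectPoints(np.array(P,float).reshape(-1,1,3),cv2.Rodrigues(Rt)[0],t,K,np.array(c["distortion"],float))[0].reshape(-1,2)
E
python3 - <<'E'
from h import *
for n in("top","scene"):
    c=vision.read_camera(n); cv2.imwrite(f"pics/{n}0.png",c["color"][:,:,::-1]); print(n,c["origin"],c["attitude"],c["fx"])
    np.save(f"{n}.npy",c,allow_pickle=True)
s=telemetry.get_state();print(s)
E
```

```text
top [ 494.42474233  -45.22463611 1057.80560836] [-2.16603076  2.21558917 -0.06312714] 441.969676034851
scene [1410.09160142 -214.74457712  837.99545508] [-1.87427142 -1.48373578  0.67185663] 515.3309846805429
{'t': 0.1, 'qpos': array([-1.23549951,  0.59202147,  0.0483267 ,  1.60971759, -0.03328073,
        0.94270652, -0.03368996]), 'dq': array([-1.69798219e-03, -2.60290832e-03,  6.74886250e-04, -4.13416872e-03,
        1.91121441e-03, -1.25530618e-03,  4.15168574e-05]), 'effort': array([ 4.71726569e-03, -5.49992645e+01,  1.55297656e+00, -1.98824716e+01,
        9.69174143e-03,  3.81621547e-03, -2.01377424e-05]), 'tcp_pos': array([301.13731909, 658.68366535, 238.25125981]), 'tool_rot': array([-0.66821443, -3.06940192,  0.00318344]), 'ft_force': array([-0.51797635,  0.14052653,  0.06527262]), 'moment': array([0.02503571, 0.08088953, 0.01781289]), 'grasp_force': 0.0, 'opening': 0.9993754901828859}
```

View pics/top0.png

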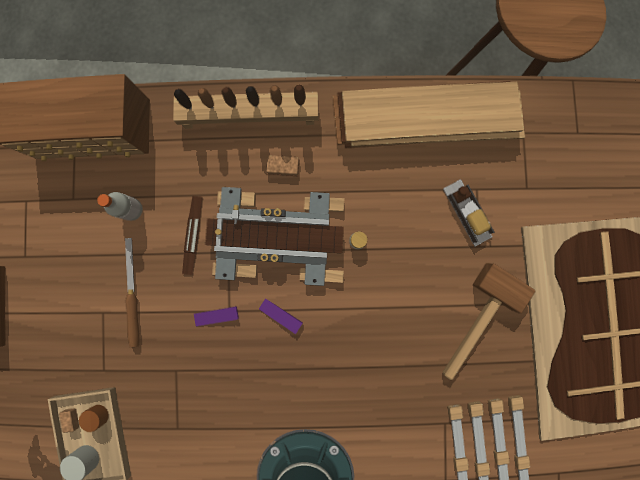

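View pics/scene0.png

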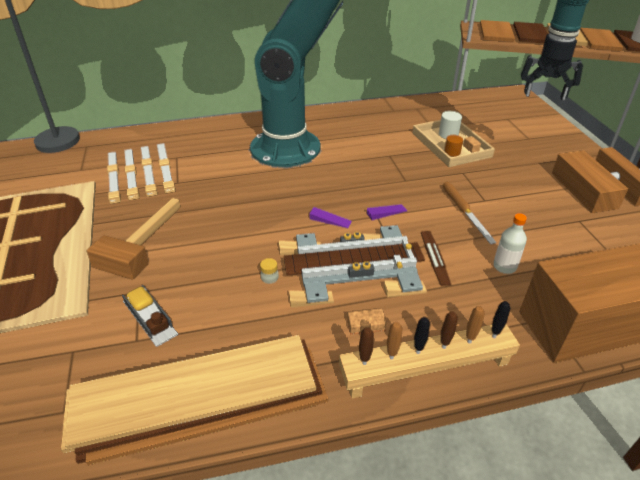

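The top view shows ears near (228,268) nl, (315,274) nr, (231,196) fl and (319,203) fr. The light-wood shims stick out to the right of each one. The two purple look-alikes at (217,317) and (281,316) are not part of the job. I'll take one enlarged crop and cast rays.

Run:
```python
from h import *
c=np.load("top.npy",allow_pickle=True).item(); im=c["color"][:,:,::-1]
cv2.imwrite("pics/crop1.png",cv2.resize(im[175:300,190:380],None,fx=4.2,fy=4.2,interpolation=cv2.INTER_CUBIC)[:600,:800])
E=ray(c,[(228,268),(315,274),(231,196),(319,203)],29.5);print(E.round())
m=E.mean(0);v=(E[0]+E[2]-E[1]-E[3])/2;print(m,np.degrees(np.arctan2(-v[0],v[1])),np.linalg.norm(v[:2]))
```

```text
[[505. 167.  30.]
 [487. -35.  30.]
 [674. 159.  30.]
 [653. -49.  30.]]
[579.57944134  60.43617859  29.5       ] -5.580921238201506 205.8445032930447
```

View pics/crop1.png

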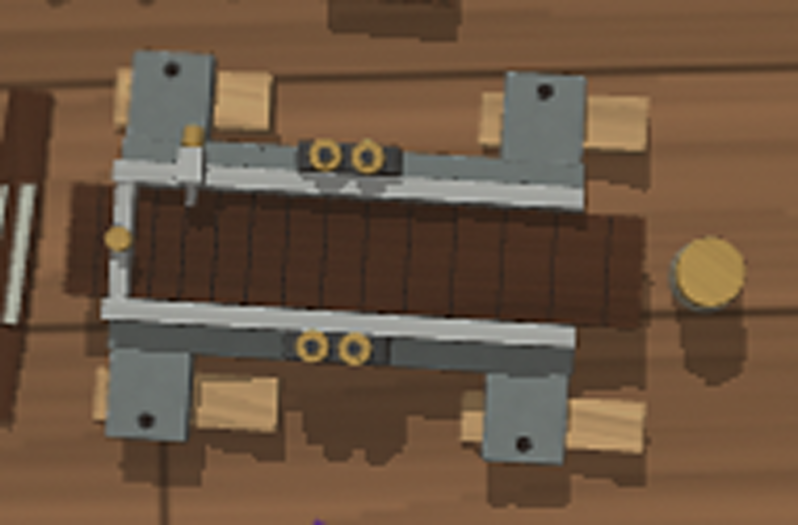

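The crop gives ear centres at crop (149,396), (526,419), (172,100) and (544,117). The tails are at crop x ≈ 278, 645, 272 and 648. I'll fit the jig pose and plan the approach.

```bash
cat >> h.py <<'E'
def jig(c):
    px=np.array([(149,396),(526,419),(172,100),(544,117)])/4.2+[190,175]
    E=ray(c,px,29.5)[:,:2]; L=np.array([(-85,105),(-85,-105),(85,105),(85,-105)],float)
    m=E.mean(0); H=L.T@(E-m); th=np.arctan2(H[0,1]-H[1,0],H[0,0]+H[1,1])
    Rz=np.array([[np.cos(th),-np.sin(th)],[np.sin(th),np.cos(th)]])
    return m,th,Rz,L@Rz.T+m,E
def plan(target,th=None,cmd=None):
    """shift in tool axes (mm) and turn (deg, rotvec) to point-down pose with tool y along +-jig y"""
    s=telemetry.get_state(); p=s["tcp_pos"]; T=R.from_rotvec(s["tool_rot"])
    sh=T.inv().apply(np.array(target)-p); out=None
    if th is not None:
        best=None
        for k in(0,1):
            a=th+k*np.pi; x=np.array([np.cos(a),np.sin(a),0]); z=np.array([0,0,-1.]); y=np.cross(z,x)
            r=(T.inv()*R.from_matrix(np.c_[x,y,z])).as_rotvec(degrees=True)
            if best is None or np.linalg.norm(r)<np.linalg.norm(best): best=r
        out=best.round(1)
    return sh.round(1),out
E
python3 - <<'E'
from h import *
c=np.load("top.npy",allow_pickle=True).item()
m,th,Rz,F,E=jig(c);print(m,np.degrees(th),F.round(1),(E-F).round(1))
T=ray(c,np.array([(278,404),(645,427),(272,100),(648,125)])/4.2+[190,175],20)[:,:2]
print("tails jig",((T-m)@Rz).round(1))
s=telemetry.get_state();print(R.from_rotvec(s["tool_rot"]).as_matrix().round(3))
for f in F: print(plan([*f,60],th))
E
```

```text
[576.82136521  61.53248921] -4.562202398108595 [[500.4 173. ]
 [483.7 -36.4]
 [669.9 159.4]
 [653.2 -49.9]] [[ 1.6  0.2]
 [ 1.1  0.4]
 [-2.3 -0.8]
 [-0.4  0.1]]
tails jig [[ -83.7   34.5]
 [ -84.7 -171. ]
 [  87.2   49.2]
 [  84.9 -163.6]]
[[-0.91   0.416 -0.001]
 [ 0.416  0.909 -0.002]
 [-0.    -0.002 -1.   ]]
(array([-383.2, -358.5,  179. ]), array([ -0.1,  -0. , -20. ]))
(array([-455. , -555.9,  179.5]), array([ -0.1,  -0. , -20. ]))
(array([-542.9, -300.4,  178.9]), array([ -0.1,  -0. , -20. ]))
(array([-614.7, -497.7,  179.4]), array([ -0.1,  -0. , -20. ]))
```

Emit:
{"name": "apply_moves", "arguments": {
  "commands": [
    [[0, 0, -20, -383, -358, 100, 0], [0, 0, -20, -383, -358, 100, 0], [0, 0, -20, -383, -358, 100, 0], [0, 0, -20, -383, -358, 100, 0], [0, 0, -20, -383, -358, 100, 0], [0, 0, -20, -383, -358, 100, 0], [0, 0, -20, -383, -358, 100, 0], [0, 0, -20, -383, -358, 100, 0], [0, 0, -20, -383, -358, 100, 0], [0, 0, -20, -383, -358, 100, 0], [0, 0, -20, -383, -358, 100, 0], [0, 0, -20, -383, -358, 100, 0]]
  ]
}}

```text
t: 1.1
tcp_pos: [488.6, 203.2, 145.2]
tool_rot: [-0.125, -3.139, 0.0]
ft_force: [0.7, 0.1, -0.6]
opening: 0.003
grasp_force: 0.0
```

```bash
cat > p.py <<'E'
import sys
from h import *
c=np.load("top.npy",allow_pickle=True).item()
m,th,Rz,F,E=jig(c)
def show():
    for f,n in zip(F,"nl nr fl fr".split()): print(n,plan([*f,45],th))
if __name__=="__main__":
    show()
E
python3 p.py
```

```text
nl (array([-14.3, -29.2, 100.2]), array([-0., -0.,  0.]))
nr (array([ -14.2, -239.2,  100.2]), array([-0., -0.,  0.]))
fl (array([-184.3,  -29.2,  100.1]), array([-0., -0.,  0.]))
fr (array([-184.2, -239.2,  100.2]), array([-0., -0.,  0.]))
```

Emit:
{"name": "apply_moves", "arguments": {
  "commands": [
    [[0, 0, 0, -14, -29, 70, 0], [0, 0, 0, -14, -29, 70, 0], [0, 0, 0, -14, -29, 95, 0], [0, 0, 0, -14, -29, 103, 0], [0, 0, 0, -14, -29, 105, 0], [0, 0, 0, -14, -29, 105, 0], [0, 0, 0, -14, -29, 105, 0], [0, 0, 0, -14, -29, 105, 0]]
  ]
}}

```text
t: 1.77
tcp_pos: [500.8, 176.4, 42.1]
tool_rot: [0.123, 3.137, 0.003]
ft_force: [0.2, -0.4, 0.6]
opening: 0.002
grasp_force: 0.0
```

Emit:
{"name": "apply_moves", "arguments": {
  "commands": [
    [[0, 0, 0, 0, 0, 2, 0], [0, 0, 0, 0, 0, 4, 0], [0, 0, 0, 0, 0, 6, 0], [0, 0, 0, 0, 0, 6, 0], [0, 0, 0, 0, 0, 6, 0]]
  ]
}}

```text
t: 2.18
tcp_pos: [500.5, 175.8, 35.1]
tool_rot: [0.124, 3.138, 0.002]
ft_force: [-0.2, 1.4, 3.9]
opening: 0.004
grasp_force: 2.3
```

Emit:
{"name": "apply_moves", "arguments": {
  "commands": [
    [[0, 0, 0, 0, 0, 1, 0], [0, 0, 0, 0, 0, 2, 0], [0, 0, 0, 0, 0, 2, 0], [0, 0, 0, 0, 0, 2, 0]]
  ]
}}

```text
t: 2.52
tcp_pos: [500.4, 175.9, 33.7]
tool_rot: [0.124, 3.138, 0.002]
ft_force: [-2.7, 1.3, 11.6]
opening: 0.0
grasp_force: 6.0
```

Emit:
{"name": "apply_moves", "arguments": {
  "commands": [
    [[0, 0, 0, 0, 0, 1.5, 0], [0, 0, 0, 0, 0, 1.5, 0], [0, 0, 0, 0, 0, 1.5, 0]]
  ]
}}

```text
t: 2.77
tcp_pos: [500.4, 175.9, 33.5]
tool_rot: [0.124, 3.138, 0.002]
ft_force: [-3.9, 1.1, 25.4]
opening: 0.001
grasp_force: 12.3
```

Emit:
{"name": "apply_moves", "arguments": {
  "commands": [
    [[0, 0, 0, 0, 0, -10, 0], [0, 0, 0, 0, 0, -40, 0], [0, 0, 0, 0, -40, -50, 0], [0, 0, 0, 0, -80, -50, 0], [0, 0, 0, 0, -120, -50, 0], [0, 0, 0, 0, -160, -50, 0], [0, 0, 0, 0, -212, -50, 0], [0, 0, 0, 0, -212, -40, 0], [0, 0, 0, 0, -212, -15, 0], [0, 0, 0, 0, -212, -10, 0], [0, 0, 0, 0, -212, -9, 0], [0, 0, 0, 0, -212, -9, 0]]
  ]
}}

```text
t: 3.77
tcp_pos: [482.7, -35.3, 39.8]
tool_rot: [-0.123, -3.138, -0.0]
ft_force: [0.3, -0.5, -0.7]
opening: 0.0
grasp_force: 0.0
```

Emit:
{"name": "apply_moves", "arguments": {
  "commands": [
    [[0, 0, 0, 0, 0, 1, 0], [0, 0, 0, 0, 0, 2, 0], [0, 0, 0, 0, 0, 3, 0], [0, 0, 0, 0, 0, 3, 0], [0, 0, 0, 0, 0, 3, 0]]
  ]
}}

```text
t: 4.18
tcp_pos: [483.5, -35.7, 37.5]
tool_rot: [0.124, 3.138, 0.001]
ft_force: [-1.0, 0.9, 2.6]
opening: 0.003
grasp_force: 0.8
```

Emit:
{"name": "apply_moves", "arguments": {
  "commands": [
    [[0, 0, 0, 0, 0, 1, 0], [0, 0, 0, 0, 0, 1.5, 0], [0, 0, 0, 0, 0, 1.5, 0], [0, 0, 0, 0, 0, 1.5, 0]]
  ]
}}

```text
t: 4.52
tcp_pos: [483.5, -35.7, 37.4]
tool_rot: [0.124, 3.138, 0.0]
ft_force: [-2.8, 1.5, 17.5]
opening: -0.001
grasp_force: 9.0
```

nr is stiff: contact at 37.5, 17.5 N for about 0.1 mm of travel. nl went down about 4 mm to 33.6 before stiffening, so nl is the slack ear. Its shim is the wood wedge with its tail at crop (278,404), which is light wood and under the ear; the purple ones are off the jig. Next I'll retreat and move behind that tail.

Emit:
{"name": "apply_moves", "arguments": {
  "commands": [
    [[0, 0, 0, 0, 0, -10, 0], [0, 0, 0, 0, 0, -50, 0], [0, 0, 0, 0, 40, -60, 0], [0, 0, 0, 0, 70, -60, 0], [0, 0, 0, 0, 70, -60, 0], [0, 0, 0, 0, 70, -60, 0]]
  ]
}}

```text
t: 5.02
tcp_pos: [489.1, 35.8, 96.3]
tool_rot: [0.118, 3.138, 0.002]
ft_force: [-0.5, -0.1, -0.3]
opening: 0.004
grasp_force: 0.0
```

Run:
```python
from p import *
s=telemetry.get_state();print(s["tcp_pos"],(s["tcp_pos"][:2]-m)@Rz)
for y in(-5,34.5):print(plan([*(m+Rz@[-84,y]),14],th))
c=vision.read_camera("wrist");im=c["color"][:,:,::-1].copy()
for z in(0,20):
  P=[[*(m+Rz@[-84,34.5]),z]]; u=proj(c,P)[0];print(u)
  cv2.circle(im,tuple(int(v) for v in u),4,(0,0,255),1)
cv2.imwrite("pics/w1.png",im); np.save("w1.npy",c,allow_pickle=True)
```

```text
[489.08475873  35.75475682  96.31267708] [-85.40822367 -32.67474459]
(array([-1.4, 27.6, 82.3]), array([0.1, 0.1, 0.2]))
(array([-1.6, 67.1, 82.4]), array([0.1, 0.1, 0.2]))
[414.63439058 240.28236774]
[422.39679976 249.83869227]
```

View pics/w1.png

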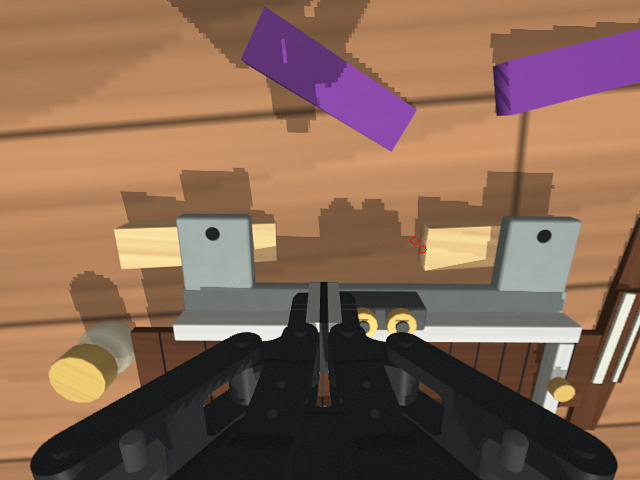

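The wrist view shows the tail face at about (420,228–270), matching the prediction at (422,250). The bench behind it is clear. I'll descend behind it.

Emit:
{"name": "apply_moves", "arguments": {
  "commands": [
    [[0, 0, 0, -1, 27, 20, 0], [0, 0, 0, -1, 27, 55, 0], [0, 0, 0, -1, 27, 75, 0], [0, 0, 0, -1, 27, 80, 0], [0, 0, 0, -1, 32, 80, 0], [0, 0, 0, -1, 36, 80, 0], [0, 0, 0, -1, 40, 80, 0], [0, 0, 0, -1, 42, 80, 0], [0, 0, 0, -1, 42, 80, 0], [0, 0, 0, -1, 42, 80, 0]]
  ]
}}

```text
t: 5.9
tcp_pos: [493.5, 75.6, 16.5]
tool_rot: [0.125, 3.138, 0.001]
ft_force: [-0.5, 0.3, 0.3]
opening: 0.001
grasp_force: 0.0
```

Emit:
{"name": "apply_moves", "arguments": {
  "commands": [
    [[0, 0, 0, 0, 2, 0, 0], [0, 0, 0, 0, 4, 0, 0], [0, 0, 0, 0, 6, 0, 0], [0, 0, 0, 0, 8, 0, 0], [0, 0, 0, 0, 10, 0, 0], [0, 0, 0, 0, 12, 0, 0], [0, 0, 0, 0, 14, 0, 0], [0, 0, 0, 0, 16, 0, 0], [0, 0, 0, 0, 18, 0, 0], [0, 0, 0, 0, 18, 0, 0]]
  ]
}}

```text
t: 6.73
tcp_pos: [494.5, 93.9, 15.6]
tool_rot: [0.124, 3.139, 0.0]
ft_force: [0.7, 0.7, -0.1]
opening: -0.001
grasp_force: 0.0
```

Emit:
{"name": "apply_moves", "arguments": {
  "commands": [
    [[0, 0, 0, 0, 1, 0, 0], [0, 0, 0, 0, 2, 0, 0], [0, 0, 0, 0, 3, 0, 0], [0, 0, 0, 0, 4, 0, 0], [0, 0, 0, 0, 5, 0, 0], [0, 0, 0, 0, 6, 0, 0], [0, 0, 0, 0, 7, 0, 0], [0, 0, 0, 0, 8, 0, 0], [0, 0, 0, 0, 9, 0, 0], [0, 0, 0, 0, 10, 0, 0]]
  ]
}}

```text
t: 7.57
tcp_pos: [495.3, 103.4, 15.6]
tool_rot: [0.125, 3.139, -0.0]
ft_force: [0.2, 0.4, 0.5]
opening: 0.001
grasp_force: 0.1
```

```bash
cat > look.py <<'E'
from p import *
import sys
s=telemetry.get_state();print(s["t"],s["tcp_pos"],((s["tcp_pos"][:2]-m)@Rz).round(1),s["ft_force"].round(1))
a=vision.read_camera("wrist")["color"][:,:,::-1]; b=vision.read_camera("top")["color"][:,:,::-1]
b=cv2.resize(b[175:300,190:380],(640,421),interpolation=cv2.INTER_CUBIC)
cv2.imwrite(sys.argv[1],cv2.resize(np.vstack([a[100:420],b[:280]]),(640,600)))
E
python3 look.py pics/l1.png
```

```text
7.5667 [495.25951286 103.39529881  15.62098431] [-84.6  35.2] [0.2 0.4 0.5]
```

View pics/l1.png

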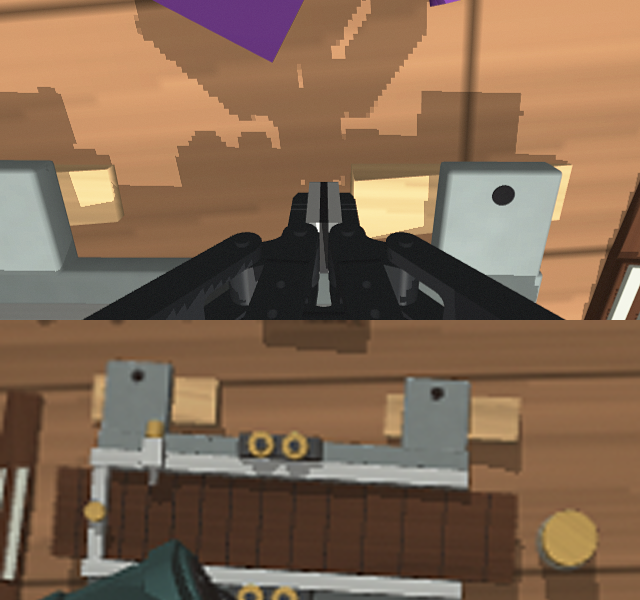

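The wrist view shows the fingertip at (325,200) right beside the tail at (352,180), in light contact. I'll push on slowly and watch the force.

Emit:
{"name": "apply_moves", "arguments": {
  "commands": [
    [[0, 0, 0, 0, 1, 0, 0], [0, 0, 0, 0, 2, 0, 0], [0, 0, 0, 0, 3, 0, 0], [0, 0, 0, 0, 4, 0, 0], [0, 0, 0, 0, 5, 0, 0], [0, 0, 0, 0, 6, 0, 0], [0, 0, 0, 0, 7, 0, 0], [0, 0, 0, 0, 8, 0, 0]]
  ]
}}

```text
t: 8.33
tcp_pos: [495.8, 111.4, 15.6]
tool_rot: [-0.125, -3.139, 0.0]
ft_force: [-0.3, 0.2, 0.6]
opening: -0.001
grasp_force: 0.2
```

Emit:
{"name": "apply_moves", "arguments": {
  "commands": [
    [[0, 0, 0, 0, 1, 0, 0], [0, 0, 0, 0, 2, 0, 0], [0, 0, 0, 0, 3, 0, 0], [0, 0, 0, 0, 4, 0, 0], [0, 0, 0, 0, 4, 0, 0]]
  ]
}}

```text
t: 8.75
tcp_pos: [496.1, 115.0, 15.6]
tool_rot: [-0.126, -3.139, 0.001]
ft_force: [0.1, -1.5, -0.2]
opening: -0.002
grasp_force: 0.6
```

Emit:
{"name": "apply_moves", "arguments": {
  "commands": [
    [[0, 0, 0, 0, 1, 0, 0], [0, 0, 0, 0, 2, 0, 0], [0, 0, 0, 0, 2, 0, 0]]
  ]
}}

```text
t: 9.0
tcp_pos: [496.0, 115.3, 15.6]
tool_rot: [-0.128, -3.138, 0.004]
ft_force: [0.2, -4.2, 1.1]
opening: 0.002
grasp_force: 2.5
```

Emit:
{"name": "apply_moves", "arguments": {
  "commands": [
    [[0, 0, 0, 0, 1, 0, 0], [0, 0, 0, 0, 2, 0, 0], [0, 0, 0, 0, 2, 0, 0]]
  ]
}}

```text
t: 9.25
tcp_pos: [495.9, 115.6, 15.6]
tool_rot: [-0.13, -3.137, 0.007]
ft_force: [0.2, -8.2, 2.4]
opening: 0.001
grasp_force: 4.0
```

Emit:
{"name": "apply_moves", "arguments": {
  "commands": [
    [[0, 0, 0, 0, 1, 0, 0], [0, 0, 0, 0, 2, 0, 0], [0, 0, 0, 0, 2, 0, 0]]
  ]
}}

```text
t: 9.5
tcp_pos: [495.7, 115.9, 15.6]
tool_rot: [-0.133, -3.136, 0.01]
ft_force: [0.9, -10.5, 3.1]
opening: -0.001
grasp_force: 5.5
```

Emit:
{"name": "apply_moves", "arguments": {
  "commands": [
    [[0, 0, 0, 0, 1, 0, 0], [0, 0, 0, 0, 1, 0, 0], [0, 0, 0, 0, 1, 0, 0]]
  ]
}}

```text
t: 9.75
tcp_pos: [495.7, 116.0, 15.6]
tool_rot: [-0.134, -3.135, 0.012]
ft_force: [1.1, -13.1, 3.2]
opening: -0.001
grasp_force: 6.2
```

Emit:
{"name": "apply_moves", "arguments": {
  "commands": [
    [[0, 0, 0, 0, 1, 0, 0], [0, 0, 0, 0, 1.5, 0, 0], [0, 0, 0, 0, 1.5, 0, 0]]
  ]
}}

```text
t: 10.0
tcp_pos: [495.6, 116.1, 15.6]
tool_rot: [-0.136, -3.135, 0.014]
ft_force: [1.3, -14.2, 3.8]
opening: 0.003
grasp_force: 7.3
```

The push has reached 14 N with almost no further travel. I'll back off and re-press the ear to check.

Emit:
{"name": "apply_moves", "arguments": {
  "commands": [
    [[0, 0, 0, 0, -8, 0, 0], [0, 0, 0, 0, -16, 0, 0], [0, 0, 0, 0, -30, 0, 0], [0, 0, 0, 0, -30, -30, 0], [0, 0, 0, 0, -30, -60, 0], [0, 0, 0, 0, 0, -60, 0], [0, 0, 0, 0, 0, -60, 0]]
  ]
}}

```text
t: 10.58
tcp_pos: [499.6, 130.4, 77.7]
tool_rot: [0.116, 3.132, 0.012]
ft_force: [0.5, 0.8, -0.3]
opening: -0.0
grasp_force: 0.0
```

```bash
python3 p.py | head -1; python3 look.py pics/l2.png
```

```text
nl (array([ 2.5, 42.3, 33. ]), array([0.4, 0.4, 0.3]))
10.5833 [499.60379413 130.40114745  77.66626295] [-82.5  62.5] [ 0.5  0.8 -0.3]
```

View pics/l2.png

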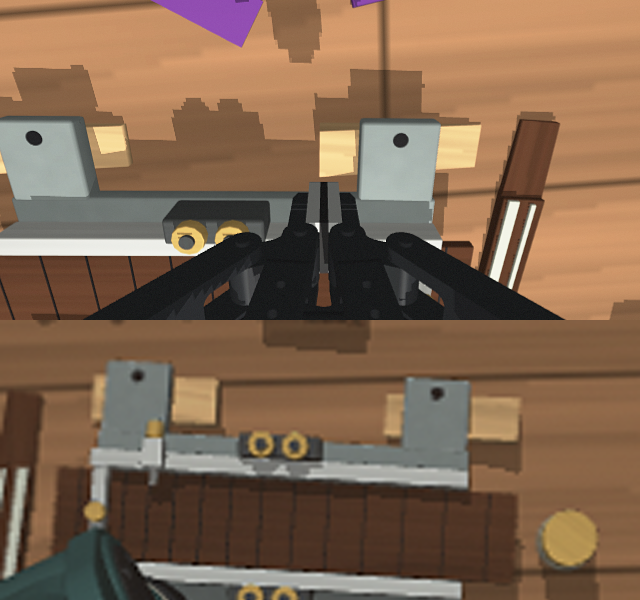

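The shim is now well in: its tip shows at (480,140) and its tail at (320,150). Now the verifying press.

Emit:
{"name": "apply_moves", "arguments": {
  "commands": [
    [[0, 0, 0, 2, 30, 0, 0], [0, 0, 0, 2, 42, 10, 0], [0, 0, 0, 2, 42, 30, 0], [0, 0, 0, 2, 42, 36, 0], [0, 0, 0, 2, 42, 38, 0], [0, 0, 0, 2, 42, 40, 0], [0, 0, 0, 2, 42, 40, 0], [0, 0, 0, 2, 42, 40, 0]]
  ]
}}

```text
t: 11.35
tcp_pos: [496.9, 167.0, 37.3]
tool_rot: [-0.122, -3.138, -0.002]
ft_force: [-5.1, 1.9, 24.6]
opening: 0.001
grasp_force: 12.5
```

Emit:
{"name": "apply_moves", "arguments": {
  "commands": [
    [[0, 0, 0, 0, 0, 1, 0], [0, 0, 0, 0, 0, 1, 0], [0, 0, 0, 0, 0, 1, 0]]
  ]
}}

```text
t: 11.6
tcp_pos: [496.9, 167.0, 37.2]
tool_rot: [-0.123, -3.138, -0.002]
ft_force: [-7.1, 1.9, 33.2]
opening: 0.001
grasp_force: 17.0
```

nl now holds at 37.2 under 33 N, so it is tight and level. I'll retreat clear and hand in.

Emit:
{"name": "apply_moves", "arguments": {
  "commands": [
    [[0, 0, 0, 0, 0, -10, 0], [0, 0, 0, 0, 0, -40, 0], [0, 0, 0, 0, 0, -80, 0], [0, 0, 0, 0, 0, -120, 0], [0, 0, 0, 0, 0, -140, 0], [0, 0, 0, 0, 0, -140, 0], [0, 0, 0, 0, 0, -140, 0], [0, 0, 0, 0, 0, -140, 0]]
  ]
}}

```text
t: 12.27
tcp_pos: [497.2, 164.8, 173.4]
tool_rot: [-0.126, -3.137, 0.002]
ft_force: [0.9, -0.2, -0.5]
opening: 0.001
grasp_force: 0.0
```

```bash
python3 -c "
from rig import order
print(order.hand_in())"
```

```text
the job is handed in; nothing more can be done
None
```

The near-left ear was the slack one: I pushed its shim in until it was tight at about 14 N, the ear then held with no dip under 33 N, and the job is handed in (I pressed only the two near ears, not the far two).

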